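# Find the dice case with the loose lid by feeler blade and draw it down

## Task

The lid of one of the two dice cases is not drawn down: take the feeler from the book and try its blade, level and straight in, in the front seams until you have found the one it slides into by a good 2 cm; in the tight one it jams, so never force it. Then lay the feeler flat on the book again, turn the loose case's knob clockwise to its stop, and leave the other things where they are.

Things in the scene. Friction and masses are not known exactly. Their poses are not given: they have to be found in the camera images.
- feeler: feeler gauge lying flat on the book: light maple handle with brass ferrule, 90 long (its x) x 16 wide (y) x 22 high mm; from its +x end a steel blade 80 long, 14 wide, 3 thick, level, centre plane 11 mm above the underside, nose bevelled to 1.6. About 70 g, balance point about 25 mm ahead (+x) of the origin. Origin: centre of the handle's underside.
- blade_tip (a point): end of the blade's nose, 125 mm ahead (+x) of the feeler's origin and 11 mm above its underside; axes as the feeler: x along the blade
- case_a: gunmetal metal dice case with a brass knob on the lid, 120 deep (its x), 150 wide (y), 66 mm high to the lid's top when drawn down; fixed on the work surface. Origin: centre of its underside; its front faces its -x, towards the robot. Hollow, walls 4 mm, clear for a blade to 30 mm behind the front; the lid, hinged along the back, closes on the body's rim at 40 mm. Either case may be the loose one, left or right.
- case_b: like case_a, same sizes and frame; see there
- seam_a (a point): middle of the front edge of case_a's rim (bottom of the seam's mouth), 40 mm above the case's underside; axes as the case: x into it, z up. Seam 150 mm wide. On the loose case the lid's lower edge stands 7 mm above this point, narrowing evenly to nothing at the hinge; on the tight one it sits on the rim without a gap. The lid's front face is 26 mm high.
- seam_b (a point): middle of the front edge of case_b's rim (bottom of the seam's mouth), 40 mm above the case's underside; axes as the case: x into it, z up. Seam 150 mm wide. On the loose case the lid's lower edge stands 7 mm above this point, narrowing evenly to nothing at the hinge; on the tight one it sits on the rim without a gap. The lid's front face is 26 mm high.
- book: closed brown hardback book lying flat, 220 long (its x) x 150 wide (y) x 30 mm thick, fixed on the work surface; origin centre of its underside, so its cover is at z = 30 mm
- knob_a_spot (a point): centre of the knob's top face on case_a, as it would be with the lid drawn down: 22 mm ahead (-x) of the case's centre, 90 mm above its underside. Round knurled brass knob, 32 mm diameter, 19 high, on a flat plate of 42. On the loose lid it stands 5 mm higher, leans 3 degrees, and sinks to this point as it is turned home.
- knob_a (a joint): turn of case_a's captive knob since the start, rad, growing clockwise seen from above. Its cam draws the lid down: on the loose case it turns from 0 to a stop at 1.4, where the lid is fully down; it stays where it is left and resists with about 0.1 N m. On the tight case it is already at its stop and reads 0.
- knob_b_spot (a point): centre of the knob's top face on case_b, as it would be with the lid drawn down: 22 mm ahead (-x) of the case's centre, 90 mm above its underside. Round knurled brass knob, 32 mm diameter, 19 high, on a flat plate of 42. On the loose lid it stands 5 mm higher, leans 3 degrees, and sinks to this point as it is turned home.
- knob_b (a joint): turn of case_b's captive knob since the start, rad, growing clockwise seen from above. Its cam draws the lid down: on the loose case it turns from 0 to a stop at 1.4, where the lid is fully down; it stays where it is left and resists with about 0.1 N m. On the tight case it is already at its stop and reads 0.
- die: bystander: bone-white resin die, 20 mm cube; origin centre of its underside
- ring_token: bystander: tarnished silver ring token lying flat, outer diameter 32, 6 mm thick; origin centre of its underside
- stopper: bystander: cobalt-blue glass vial stopper standing on its foot, 31 mm diameter, 38 high; origin centre of its underside
- pawn: bystander: turned maple pawn, 28 mm diameter, 41 high; origin centre of its underside
- vial: bystander: closed cobalt glass vial, 42 mm diameter, 66 high; origin centre of its underside

How it is judged:
On the way, in this order (a step that is already met when the one before it is completed fails the run):
1. the held blade is slid at least 15 mm into the front seam of the loose case, pointing straight in, before its knob is turned (x of blade_tip in the frame of seam_a above 0.015 m and y of blade_tip in the frame of seam_a between -0.066 and 0.066 m and z of blade_tip in the frame of seam_a between -0.003 and 0.009 m and angle between the x axis of feeler and the x axis of case_a, either way round below 0.35 rad and contact force between the fingers and feeler above 0.5 N and value of joint knob_a below 0.15 rad), for 0.1 s.
2. with the blade out of the seam again, the loose case's knob is turned to its stop (at least 1.25 of 1.4 rad) (value of joint knob_a above 1.25 rad and (x of blade_tip in the frame of seam_a below -0.003 m or z of blade_tip in the frame of seam_a above 0.03 m or y of blade_tip in the frame of seam_a above 0.08 m or y of blade_tip in the frame of seam_a below -0.08 m)), for 0.2 s.
At the end, for the whole second after the job is handed in: The loose case's knob is at its stop (at least 1.25 rad of its 1.4), so that its lid is down, and the feeler lies still on the book, flat on its underside (within 0.08 rad), with the middle of its handle over the cover; it has been released (value of joint knob_a above 1.25 rad and x of feeler in the frame of book between -0.11 and 0.11 m and y of feeler in the frame of book between -0.075 and 0.075 m and z of feeler in the frame of book between 0.026 and 0.034 m and angle between feeler's own z axis and vertical below 0.08 rad and linear speed of feeler below 0.02 m/s); the robot touches nothing.
It fails at once if the blade is forced: more than 40 N between the feeler and a case (contact force between feeler and case_a above 40 N or contact force between feeler and case_b above 40 N).
It fails at once if a bystander (die, ring token, stopper, pawn or vial) is moved by more than 15 mm (distance of any of die, ring_token, stopper, pawn, vial from where it was at the start of the episode above 0.015 m).
It also fails if it takes over 72 s, if anything falls off the work surface, if the arm or the gripper's body presses on something with over 40 N, if the wrist force passes 120 N, or if a joint passes its speed limit or range.

## Robot

A 6-joint arm with a two-finger parallel gripper is mounted at the origin on the work surface. World frame = base frame: x ahead of the robot, y to its left, z up, the work surface at z = 0. Lengths are in m, angles in rad, forces in N, time in s.
With the tool pointing down it reaches from about 0.425 to 0.95 m from the base axis. Payload 3.5 kg.
Tool frame: the origin (TCP) lies midway between the tips of the shut fingers; the grasp point (between the pads) lies 19 mm behind it; z points along the fingers, x is the direction in which the jaws open and shut, and the axes are right-handed (so a half turn about z gives the same grasp; the last joint's range is limited). The gripper opens to 85 mm and grips with 20 to 120 N. Pads are 22 mm wide; open, the fingers measure 114 mm over their backs; the gripper's body (76 mm by 85 mm) begins 54 mm behind the grasp point. The pads swing forward as they close: fully open they stand 13 mm farther back than shut.
Start: joints at [1.035, 0.286, 1.577, -0, 1.279, -0.15], TCP at [0.254, 0.625, 0.231] pointing down, gripper open.
Joint ranges: [-2.77, 2.77], [-0.9, 2.22], [0.21, 2.48], [-1.53, 4.67], [0.24, 2.81], [-2.84, 2.84]. Speed limits (rad/s): [2.79, 2.79, 3.14, 3.14, 3.14, 3.14].

## Interface

Orientations are given as a unit quaternion [x, y, z, w].
In Python, from plant import readout, optics, ctrl gives the robot as it stands. The module is installed in compiled form; this text tells all that it offers.
- The arm moves only by the shell command python3 -m crank 'ROWS' [OPENING] [FORCE]. ROWS is text: rows parted by semicolons, each of 6 numbers parted by spaces: the shift along the tool's x, y, z in mm, then the turn, a rotation vector about the tool's x, y, z in rad. In form: dx dy dz ax ay az; .... A call has 1 to 5 rows; each row shifts and turns the commanded pose from where the row before left it, along the tool's axes as they then stand; what a row does not reach is not made up. A row lasts 1/8 s, in which the tool goes at most 62.5 mm and 10.7 degrees, less where a joint would pass 70% of its speed; a pose out of reach is approached as far as the arm can. A call is refused whole if a number of a shift passes 62.5 or a number of a turn 0.188, either way. A call with a gripper value outside its range is refused whole. OPENING is the opening, from -1 (shut) to 1 (fully open), set as the call begins (- or left out, the last holds). The fingers move at their own pace and stop on an object; FORCE is the grip in N (left out, the last holds). Time passes only in rows, so rows that do not move let the fingers close. It gives the time, the measured TCP pose, the force and the opening at its end, in the units of the state.
- readout.get_state(): the state, without advancing time (a new reading comes with each control period).
- optics.read_camera(name): name is "side" or "top" or "wrist"; returns the picture (420x560x3 uint8, red, green, blue); there is no depth.
- optics.calibration(name): a dict with "mtx" (3x3 intrinsics, pixels), "rvec" (rotation vector, rad) and "tvec" (3), from world to camera coordinates, as OpenCV has them; the wrist camera has in their place "tool_from_camera" (4x4, takes a point from camera to tool coordinates, whose origin is the TCP and whose axes are the tool frame's). Camera axes: x right, y down, z forward; pixel columns grow to the right and rows downward; lengths in m; the calibration is good to about 2 mm. A picture is of the moment at which its call begins: read the wrist's pose just before it. calibration takes no time and is no camera call.
- ctrl.sign_off(): hands the job in, once; it reports no verdict.
Trained networks look in the newest picture that a camera, given by its name, has taken for a name from the list of things; names that differ only in an ending like _2 or _b are one class to them, and where a whole thing is asked for, a point or a joint stands for the part that bears it (a point fixed in the world has none). Each returns a list of dicts, best first, with "p" (0 to 1); they miss things now and then, are a little off and sometimes report something else, mostly with a low value. They report only what shows in the picture. A call takes as long as a camera call.
- optics.recognise(camera, thing): "xy" ([column, row] as shares, 0 to 1, of the picture: columns of its width, rows of its height, amid what is visible of it).
The state is a dict: "time": time; "qpos": joint angles; "dq": joint speeds; "joint_efforts": joint torques, N m; "eef_pos": TCP position; "tcp_rot": TCP orientation; "contact_force": force on the tool from outside, world axes, zero at the start; "wrist_torque": the same for the moment, N m; "opening": opening from 0.0 (shut) to 1.0 (fully open).
Only numpy, scipy, OpenCV 4.12 (cv2) and the standard library are available. Lean on these libraries where they do the work, as an engineer would, in place of code of your own. Each camera call takes 0.05 s, during which the arm holds its last target.

## Working session

There is one attempt and no reset: what is moved stays moved. The work goes in short steps, Python scripts to look and compute and a shell command to move; the robot and the scene stay as the last step left them, time stands still between calls to the robot, and variables do not carry over. Pictures are saved under pics/ and viewed, and the job is handed in when it is done.

```bash
mkdir -p pics; ls
python3 - <<'E'
from plant import readout, optics, ctrl
import cv2,numpy as np
print(readout.get_state())
for c in ["side","top","wrist"]:
    im=optics.read_camera(c); cv2.imwrite(f"pics/{c}0.png",im[:,:,::-1])
    print(c,optics.calibration(c))
E
```

```text
pics
{'time': 0.0, 'qpos': array([ 1.03498775e+00,  2.87193213e-01,  1.57815794e+00, -7.89969650e-06,
        1.27860094e+00, -1.49998678e-01]), 'dq': array([-5.77600677e-05, -8.81886229e-04, -8.95321846e-05,  3.41654474e-04,
       -1.10658520e-03,  1.85997608e-03]), 'joint_efforts': array([-3.63768131e-04, -4.05972505e+01, -2.92626518e+01, -7.78318372e-05,
        5.69152005e-03, -3.32128378e-07]), 'eef_pos': array([0.25364715, 0.62482935, 0.22993913]), 'tcp_rot': array([ 8.29549754e-01,  5.58431566e-01, -1.06447547e-03,  5.08566110e-04]), 'contact_force': array([ 0.86062472,  0.07956809, -0.7464676 ]), 'wrist_torque': array([-0.04148647, -0.023436  , -0.02956889]), 'opening': 1.0007372908963443}
side {'mtx': array([[431.18214214,   0.        , 282.94972358],
       [  0.        , 431.18214214, 205.07980475],
       [  0.        ,   0.        ,   1.        ]]), 'rvec': array([ 2.36891157, -0.59680671,  0.24656297]), 'tvec': array([-0.50011103,  0.22724542,  1.00025186])}
top {'mtx': array([[381.82854803,   0.        , 278.38688209],
       [  0.        , 381.82854803, 216.55998576],
       [  0.        ,   0.        ,   1.        ]]), 'rvec': array([ 2.13601202, -2.16527869,  0.1180006 ]), 'tvec': array([-0.00280133,  0.53411355,  0.88035758])}
wrist {'mtx': array([[374.08081098,   0.        , 282.39639873],
       [  0.        , 374.08081098, 207.93231638],
       [  0.        ,   0.        ,   1.        ]]), 'tool_from_camera': array([[ 9.99999543e-01, -7.34431736e-04,  6.11808254e-04,
        -8.71853721e-04],
       [ 5.09239696e-04,  9.50984770e-01,  3.09237300e-01,
        -7.98083128e-02],
       [-8.08934019e-04, -3.09236847e-01,  9.50984710e-01,
        -1.43042254e-01],
       [ 0.00000000e+00,  0.00000000e+00,  0.00000000e+00,
         1.00000000e+00]])}
```

View pics/side0.png

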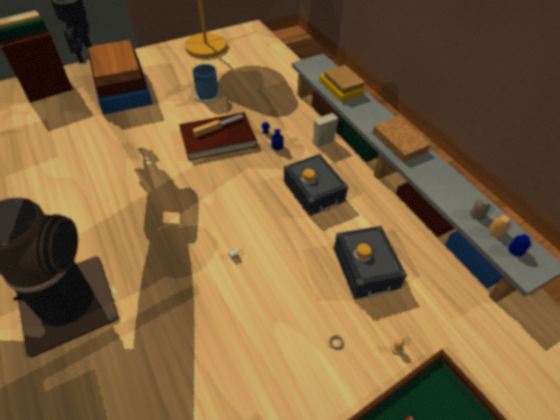

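View pics/top0.png

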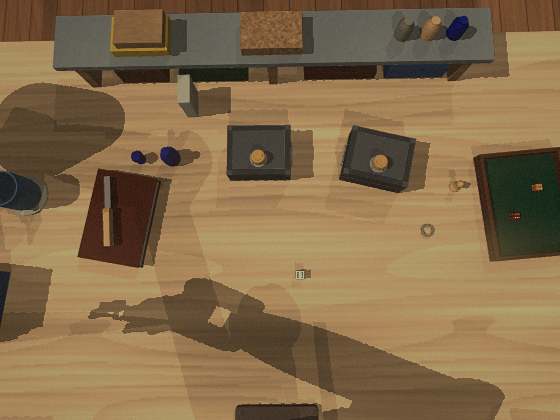

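View pics/wrist0.png

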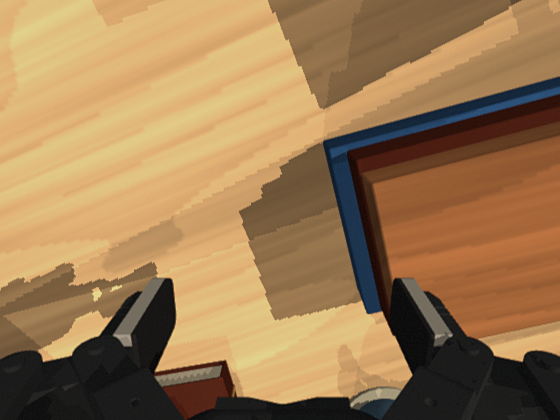

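```bash
cat > h.py <<'E'
import numpy as np,cv2
from plant import readout, optics, ctrl
from scipy.spatial.transform import Rotation as R
def cam(c,st=None):
    k=optics.calibration(c); K=k["mtx"]
    if c=="wrist":
        st=st or readout.get_state()
        T=np.eye(4);T[:3,:3]=R.from_quat(st["tcp_rot"]).as_matrix();T[:3,3]=st["eef_pos"]
        W=T@k["tool_from_camera"]; Wi=np.linalg.inv(W); return K,Wi[:3,:3],Wi[:3,3]
    return K,cv2.Rodrigues(k["rvec"])[0],k["tvec"]
def unproj(C,px,z):
    K,Rm,t=C
    px=np.atleast_2d(np.asarray(px,float))
    d=(np.linalg.inv(K)@np.c_[px,np.ones(len(px))].T).T@Rm
    o=-Rm.T@t
    s=(z-o[2])/d[:,2]
    return o+s[:,None]*d
def proj(C,P):
    K,Rm,t=C; P=np.atleast_2d(P); q=(K@(Rm@P.T+t[:,None])).T; return q[:,:2]/q[:,2:]
E
python3 - <<'E'
from h import *
im=optics.read_camera("top"); C=cam("top")
hs=dict(feeler=.041,case_a=.066,knob_a=.09,book=.03,die=.02,ring_token=.006,stopper=.03,pawn=.03,vial=.05)
for n,z in hs.items():
    for r in optics.recognise("top",n)[:3]:
        p=np.array(r["xy"])*[560,420]
        print(n,round(r["p"],2),p.round(1),unproj(C,p,z)[0].round(3))
cv2.imwrite("pics/c1.png",cv2.resize(im[110:200,210:430],None,fx=3.6,fy=3.6,interpolation=cv2.INTER_CUBIC)[:,:,::-1])
cv2.imwrite("pics/c2.png",cv2.resize(im[160:275,70:170],None,fx=5,fy=5,interpolation=cv2.INTER_CUBIC)[:,:,::-1])
im=optics.read_camera("side")
cv2.imwrite("pics/c3.png",cv2.resize(im[140:310,270:420],None,fx=3.5,fy=3.5,interpolation=cv2.INTER_CUBIC)[:,:,::-1])
E
```

```text
feeler 0.58 [106.3 216.4] [0.539 0.401 0.041]
case_a 0.94 [380.4 160. ] [ 0.66  -0.251  0.066]
case_a 0.87 [256.6 151.3] [0.686 0.039 0.066]
knob_a 0.75 [254.1 155.9] [0.668 0.043 0.09 ]
knob_a 0.72 [376.3 162.5] [ 0.648 -0.235  0.09 ]
book 0.85 [124.8 220.6] [0.53  0.361 0.03 ]
die 0.45 [169.2 156.4] [0.69 0.26 0.02]
pawn 0.53 [456.  187.5] [ 0.599 -0.438  0.03 ]
vial 0.5 [168.6 154.7] [0.686 0.252 0.05 ]
```

View pics/c1.png

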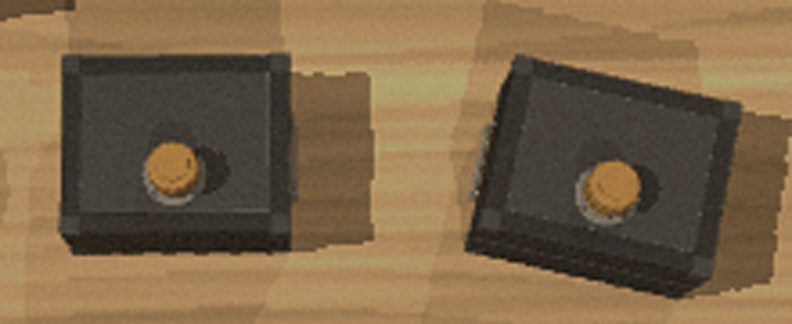

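View pics/c2.png

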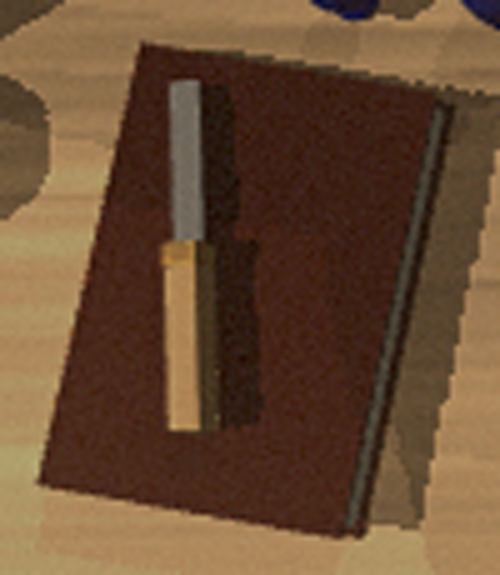

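View pics/c3.png

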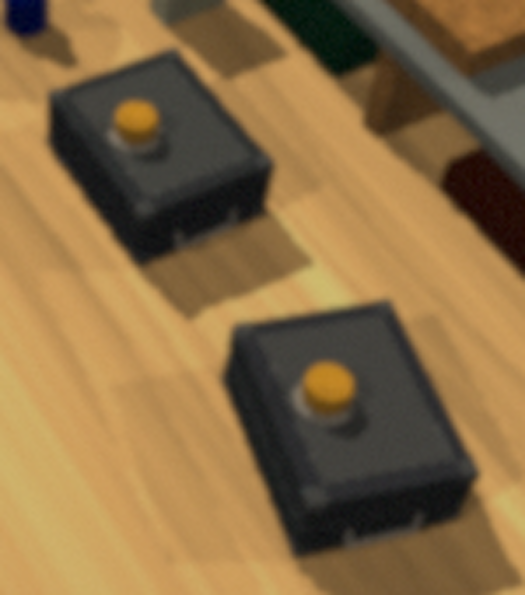

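Run:
```python
from h import *
C=cam("top")
f=lambda a:np.array(a)/5+[70,160]
g=lambda a:np.array(a)/3.6+[210,110]
nose=unproj(C,f([[185,81]]),.041)[0]; ferr=unproj(C,f([[189,240]]),.041)[0]; back=unproj(C,f([[183,431]]),.052)[0]; hf=unproj(C,f([[181,244]]),.052)[0]
print(nose,ferr,back,hf,"yaw",np.arctan2(*(nose-back)[1::-1]),np.linalg.norm(nose-ferr),np.linalg.norm(hf-back))
b=unproj(C,f([[142,45],[442,92],[350,535],[40,485]]),.03);print("book",b.round(4),b.mean(0),[np.linalg.norm(b[i]-b[i-1]).round(3) for i in range(4)])
# cases top corners z .066: order BL,BR,FR,FL image
for q in ([[62,55],[290,55],[290,213],[62,213]],[[518,55],[742,102],[714,250],[485,207]]):
  for z in (.066,.07):
    p=unproj(C,g(q),z);c=p.mean(0)
    print("case",z,p[:,:2].round(4).tolist(),c.round(4),[np.linalg.norm(p[i]-p[i-1]).round(3) for i in range(4)],"yaw",np.arctan2(p[0,1]-p[3,1],p[0,0]-p[3,0]),np.arctan2(-(p[1]-p[0])[0],-(p[1]-p[0])[1])*-1)
for q in ([[73,253],[290,250]],[[466,250],[680,298]]):
    print("front bottom",unproj(C,g(q),0))
for n,p in dict(l=[172,160],r=[613,180]).items(): print("knob",n,unproj(C,g([p]),.09),unproj(C,g([p]),.095))
for n,(p,z) in dict(die=([299,274],.02),ring=([427,230],.006),stop=([138,157],.03),vial=([170,155],.06),pawn=([456,185],.03)).items(): print(n,unproj(C,p,z)[0].round(3))
```

```text
[0.63748909 0.40331543 0.041     ] [0.55963898 0.39802995 0.041     ] [0.46774526 0.39183658 0.052     ] [0.55608547 0.39661032 0.052     ] yaw 0.0675217429154246 0.07802932799823849 0.08846909769090154
book [[0.6586 0.4306 0.03  ]
 [0.6326 0.2819 0.03  ]
 [0.4185 0.3201 0.03  ]
 [0.4441 0.4698 0.03  ]] [0.53843193 0.37557956 0.03      ] [np.float64(0.218), np.float64(0.151), np.float64(0.217), np.float64(0.152)]
case 0.066 [[0.7507, 0.1085], [0.748, -0.0422], [0.6413, -0.0404], [0.6437, 0.1081]] [0.6959 0.0335 0.066 ] [np.float64(0.107), np.float64(0.151), np.float64(0.107), np.float64(0.149)] yaw 0.003918731769506854 -0.018346713798361152
case 0.07 [[0.7492, 0.1079], [0.7465, -0.0421], [0.6403, -0.0403], [0.6427, 0.1075]] [0.6947 0.0333 0.07  ] [np.float64(0.106), np.float64(0.15), np.float64(0.106), np.float64(0.148)] yaw 0.003918731769507321 -0.018346713798361326
case 0.066 [[0.7452, -0.1921], [0.7106, -0.3369], [0.6124, -0.3133], [0.6432, -0.167]] [ 0.6778 -0.2523  0.066 ] [np.float64(0.105), np.float64(0.149), np.float64(0.101), np.float64(0.15)] yaw -0.24164893522459238 -0.23439019125760155
case 0.07 [[0.7437, -0.1913], [0.7093, -0.3354], [0.6115, -0.312], [0.6422, -0.1663]] [ 0.6767 -0.2513  0.07  ] [np.float64(0.105), np.float64(0.148), np.float64(0.101), np.float64(0.149)] yaw -0.24164893522459194 -0.23439019125760158
front bottom [[ 0.63183181  0.11017477  0.        ]
 [ 0.63153442 -0.04133754  0.        ]]
front bottom [[ 0.62956822 -0.16368633  0.        ]
 [ 0.59338707 -0.31006119  0.        ]]
knob l [[0.67097246 0.03454518 0.09      ]] [[0.66950119 0.03421014 0.095     ]]
knob r [[ 0.65320126 -0.24426625  0.09      ]] [[ 0.65183459 -0.24296016  0.095     ]]
die [ 0.397 -0.057  0.02 ]
ring [ 0.499 -0.372  0.006]
stop [0.687 0.334 0.03 ]
vial [0.682 0.246 0.06 ]
pawn [ 0.605 -0.439  0.03 ]
```

```bash
cat >> h.py <<'E'
def go(x,y,z,yaw,n=1):
    """prints tool-frame delta to target TCP, tool down with tool-y axis heading 'yaw' (feeler dir)"""
    st=readout.get_state(); M=R.from_quat(st["tcp_rot"]).as_matrix()
    t=np.array([np.cos(yaw),np.sin(yaw),0]); zz=np.array([0,0,-1.]); xx=np.cross(t,zz)
    T=np.c_[xx,t,zz]
    d=M.T@(np.array([x,y,z])-st["eef_pos"])*1000
    rv=R.from_matrix(M.T@T).as_rotvec()
    print("shift",d.round(1),"rot",rv.round(3),"| t",round(st["time"],2),"F",st["contact_force"].round(1),"op",round(st["opening"],3),"tcp",st["eef_pos"].round(4))
    return d,rv
E
python3 -c "
from h import *
d,rv=go(.50,.392,.16,.0675)
"
```

```text
shift [-123.7  315.8   71.4] rot [ 0.    -0.    -0.453] | t 0.7 F [-0.2 -0.5  0.4] op 0.998 tcp [0.2539 0.6254 0.2314]
```

```bash
python3 -m crank '-21 53 6 0 0 0; -21 53 10 0 0 0; -21 53 14 0 0 0; -21 53 14 0 0 0; -20 52 14 0 0 0' 0.2 && python3 -m crank '-20 52 13 0 0 0; 0 0 0 0 0 -0.15; 0 0 0 0 0 -0.15; 0 0 0 0 0 -0.153; 0 0 0 0 0 0'
python3 - <<'E'
from h import *
go(.53,.394,.1,.0675)
st=readout.get_state()
im=optics.read_camera("wrist"); cv2.imwrite("pics/w1.png",im[:,:,::-1])
C=cam("wrist",st)
P=np.array([[.6375,.4033,.041],[.4677,.3918,.052]]);print(proj(C,P))
E
```

```text
time: 1.32
eef_pos: [0.4607, 0.4284, 0.1733]
tcp_rot: [0.83, 0.558, 0.0, -0.0]
contact_force: [1.4, 0.1, -0.1]
opening: 0.603
time: 1.95
eef_pos: [0.5002, 0.3916, 0.1604]
tcp_rot: [0.684, 0.73, 0.0, 0.0]
contact_force: [-1.0, -0.2, -0.2]
opening: 0.601
shift [ 0.5 29.9 60.4] rot [ 0.    -0.    -0.002] | t 1.95 F [-1.  -0.2 -0.2] op 0.601 tcp [0.5002 0.3916 0.1604]
[[286.21511096 356.52652871]
 [286.47373525 160.0873497 ]]
```

View pics/w1.png

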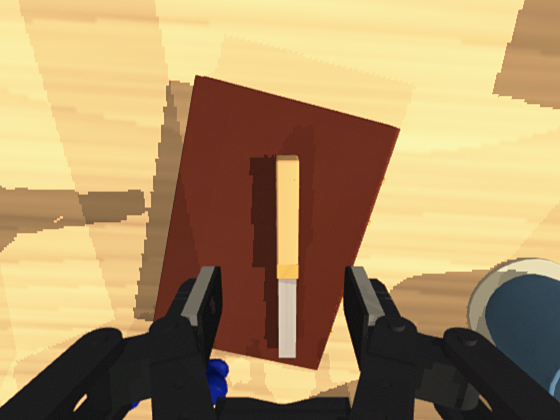

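```bash
python3 -m crank '0 15 30 0 0 0; 0 15 40 0 0 0; 0 0 35 0 0 0; 0 0 21 0 0 0; 0 0 0 0 0 0' -0.3
python3 - <<'E'
from h import *
go(.53,.3945,.0345,.0675)
st=readout.get_state()
im=optics.read_camera("wrist"); cv2.imwrite("pics/w2.png",im[:,:,::-1])
E
```

```text
time: 2.62
eef_pos: [0.5293, 0.3933, 0.033]
tcp_rot: [0.683, 0.73, -0.001, -0.0]
contact_force: [0.2, -0.0, 0.4]
opening: 0.351
shift [ 1.1  0.8 -1.5] rot [-0.002  0.001 -0.001] | t 2.62 F [ 0.2 -0.   0.4] op 0.351 tcp [0.5293 0.3933 0.033 ]
```

View pics/w2.png

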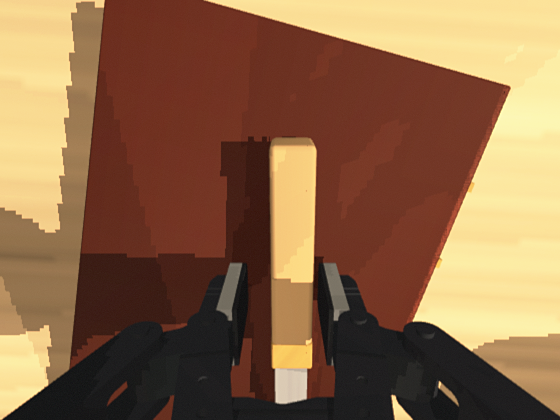

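Run:
```python
from h import *
st=readout.get_state(); C=cam("wrist",st)
P=unproj(C,[[293.5,145],[294,250],[292,345],[292,368]],.052);print(P)
M=R.from_quat(st["tcp_rot"]).as_matrix();print((P-st["eef_pos"])@M*1000)
print("top",unproj(cam("top"),np.array([[181,244],[183,431]])/5+[70,160],.052))
```

```text
[[0.46858579 0.39285562 0.052     ]
 [0.50685397 0.3959304  0.052     ]
 [0.54838428 0.39828053 0.052     ]
 [0.55962553 0.3991157  0.052     ]]
[[  3.17962529 -61.40629899 -17.39478661]
 [  3.69606782 -23.01826596 -17.39955983]
 [  3.27198518  18.57633265 -17.40465445]
 [  3.35580172  29.84824752 -17.40605068]]
top [[0.55608547 0.39661032 0.052     ]
 [0.46774526 0.39183658 0.052     ]]
```

```bash
python3 -m crank '3 3 -1 0 0 0; 0 0 0 0 0 0; 0 0 0 0 0 0; 0 0 0 0 0 0' -1 50 && python3 -m crank '0 0 0 0 0 0; 0 0 -20 0 0 0; 0 0 -20 0 0 0;0 0 0 0 0 0'
python3 - <<'E'
from h import *
st=readout.get_state(); go(.53,.3945,.0345,.0675)
im=optics.read_camera("wrist"); cv2.imwrite("pics/w3.png",im[:,:,::-1])
im=optics.read_camera("side"); cv2.imwrite("pics/s3.png",cv2.resize(im[60:200,130:330],None,fx=4,fy=4)[:,:,::-1])
E
```

```text
time: 3.18
eef_pos: [0.5338, 0.3975, 0.037]
tcp_rot: [0.683, 0.73, 0.001, 0.0]
contact_force: [-0.5, 1.0, 4.6]
opening: 0.173
time: 3.68
eef_pos: [0.5344, 0.3976, 0.0785]
tcp_rot: [0.683, 0.73, 0.002, 0.001]
contact_force: [0.1, -0.4, -1.0]
opening: 0.171
shift [-2.9 -4.8 44. ] rot [ 0.005 -0.002 -0.   ] | t 3.67 F [ 0.1 -0.4 -1. ] op 0.171 tcp [0.5344 0.3976 0.0785]
```

View pics/w3.png

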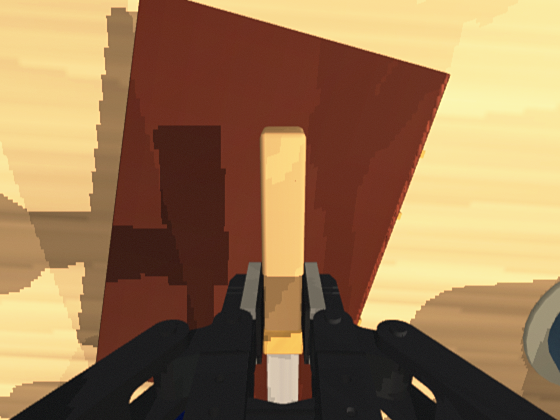

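View pics/s3.png

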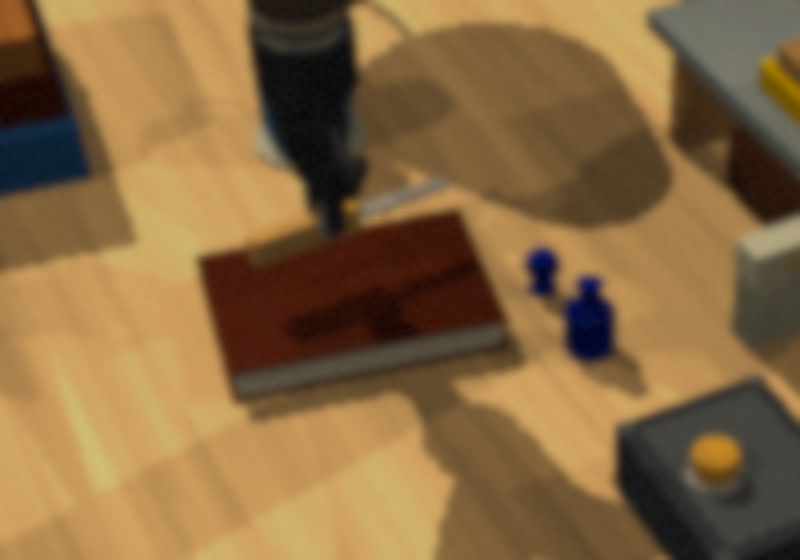

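Run:
```python
from h import *
Ct,Cs=cam("top"),cam("side")
imt=optics.read_camera("top"); ims=optics.read_camera("side")
def blobs(im,roi):
    x0,y0,x1,y1=roi; s=im[y0:y1,x0:x1]; h=cv2.cvtColor(s,cv2.COLOR_RGB2HSV)
    m=((h[...,0]<22)&(h[...,0]>8)&(h[...,1]>130)&(h[...,2]>110)).astype(np.uint8)
    n,l,st,c=cv2.connectedComponentsWithStats(m); i=1+np.argmax(st[1:,4]); return c[i]+[x0,y0],st[i]
def P(C): return C[0]@np.c_[C[1],C[2]]
for n,rt,rs in (("L",(245,143,272,172),(296,165,322,188)),("R",(366,148,396,176),(350,238,380,264))):
    a,sa=blobs(imt,rt);b,sb=blobs(ims,rs)
    X=cv2.triangulatePoints(P(Ct),P(Cs),a.reshape(2,1),b.reshape(2,1));X=(X[:3]/X[3]).ravel()
    print(n,a,sa,b,sb,X.round(4), proj(Ct,X)-a,proj(Cs,X)-b)
for n in ("L","R"):pass
cv2.imwrite("pics/s4.png",cv2.resize(ims[140:310,270:420],None,fx=3.5,fy=3.5,interpolation=cv2.INTER_LANCZOS4)[:,:,::-1])
# predicted wireframes
```

```text
L [257.30718954 155.95424837] [  6   6  14  15 153] [308.47916667 172.98958333] [ 7  4 12  9 96] [0.6683 0.0363 0.0842] [[-0.12410046  0.36337885]] [[ 0.24781788 -0.06538708]]
R [379.57803468 161.6416185 ] [  6   7  16  15 173] [363.36734694 248.99319728] [  7   5  14  13 147] [ 0.6496 -0.2428  0.0889] [[-0.00880359  0.02575376]] [[ 0.02008103 -0.00644225]]
```

```bash
python3 -m crank '0 -10 -40 0 0 0; -20 -20 -30 0 0 0; -50 -8 0 0 0 0; -58 0 0 0 0 0; -58 0 0 0 0 0' && python3 -m crank '-58 0 0 0 0 0; -58 0 0 0 0 0; -58 0 0 0 0 0; -58 0 0 0 0 0;-58 0 0 0 0 0' && python3 -c "
from h import *
go(.466,-.201,.15,-.238)
"
```

```text
time: 4.5
eef_pos: [0.5066, 0.2071, 0.1446]
tcp_rot: [0.683, 0.731, -0.001, -0.0]
contact_force: [0.9, 0.4, -1.9]
opening: 0.172
time: 5.12
eef_pos: [0.5262, -0.0824, 0.1446]
tcp_rot: [0.683, 0.73, -0.0, -0.001]
contact_force: [0.6, 0.6, -0.5]
opening: 0.167
shift [-114.3  -68.    -5.4] rot [-0.001 -0.     0.305] | t 5.12 F [ 0.6  0.6 -0.5] op 0.167 tcp [ 0.5262 -0.0824  0.1446]
```

```bash
python3 -m crank '-55 -30 0 0 0 0; -50 -30 10 0 0 0; -9 -8 10 0 0 0.15; 0 0 10 0 0 0.155; 0 0 0 0 0 0'
python3 - <<'E'
from h import *
go(.466,-.201,.10,-.238)
st=readout.get_state()
im=optics.read_camera("wrist"); cv2.imwrite("pics/w5.png",im[:,:,::-1])
im=optics.read_camera("top"); cv2.imwrite("pics/t5.png",cv2.resize(im[120:270,310:470],None,fx=4,fy=4,interpolation=cv2.INTER_CUBIC)[:,:,::-1])
im=optics.read_camera("side"); cv2.imwrite("pics/s5.png",cv2.resize(im[190:350,220:430],None,fx=3.7,fy=3.7,interpolation=cv2.INTER_CUBIC)[:,:,::-1])
E
```

```text
time: 5.75
eef_pos: [0.4655, -0.1985, 0.1137]
tcp_rot: [0.786, 0.619, -0.001, -0.002]
contact_force: [-0.2, -0.8, -0.3]
opening: 0.174
shift [-2.4  1.2 13.7] rot [-0.003 -0.001  0.001] | t 5.75 F [-0.2 -0.8 -0.3] op 0.174 tcp [ 0.4655 -0.1985  0.1137]
```

View pics/w5.png

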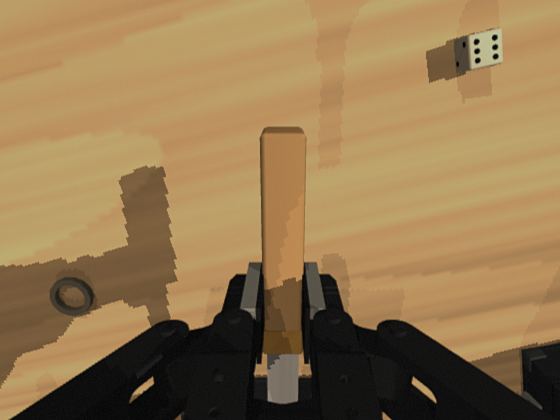

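View pics/t5.png

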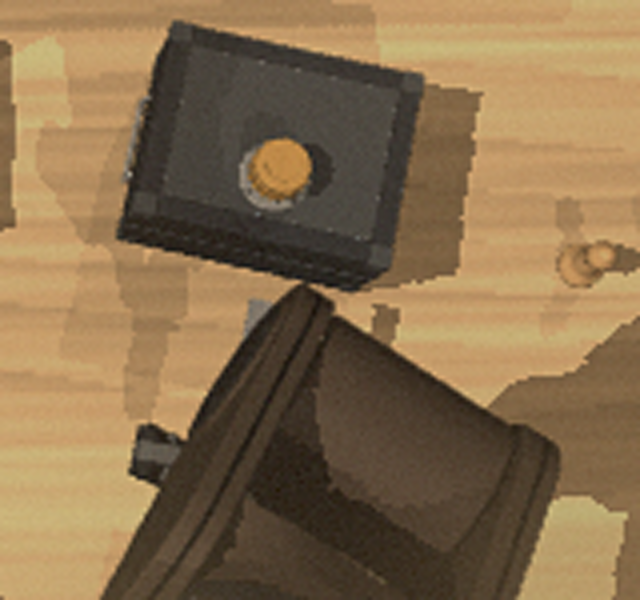

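View pics/s5.png

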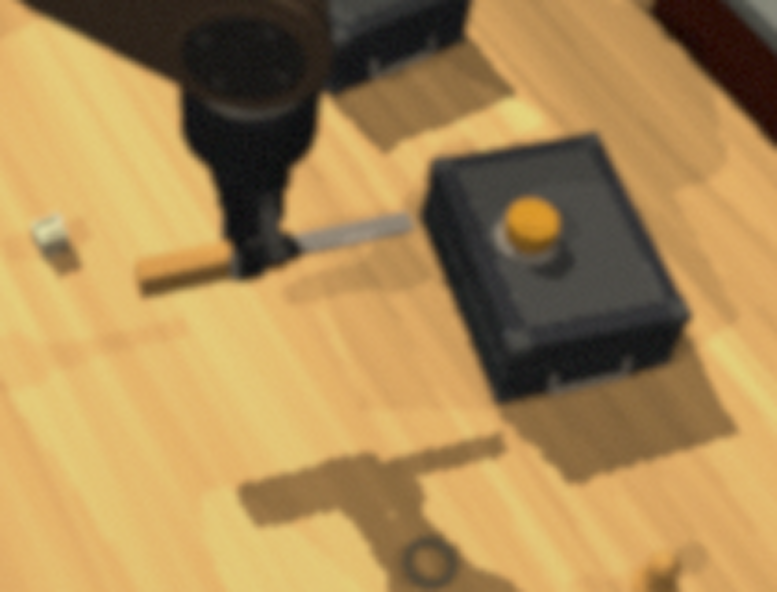

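```bash
cat >> h.py <<'E'
def feel(g,u,pitch=0.0):
    """feeler keypoints in world: g=grip offset ahead of origin, u= TCP height above underside"""
    st=readout.get_state(); M=R.from_quat(st["tcp_rot"]).as_matrix()
    # feeler axes in tool: x=tool y, z=-tool z
    F=np.c_[M[:,1],-M[:,0],-M[:,2]]@R.from_euler('y',-pitch).as_matrix()
    pts=dict(tip=[.125,0,.011],tipL=[.125,.007,.011],tipR=[.125,-.007,.011],ferr=[.045,0,.011],rearTL=[-.045,.008,.022],rearTR=[-.045,-.008,.022],rearBR=[-.045,-.008,0])
    return {k:st["eef_pos"]+F@(np.array(v)-[g,0,u]) for k,v in pts.items()}
E
python3 - <<'E'
from h import *
st=readout.get_state()
print(st["eef_pos"])
S=cam("side");T=cam("top");W=cam("wrist",st)
for u in (.003,.007):
  for k,v in feel(.015,u).items():
    print(u,k,v.round(4),"side crop",((proj(S,v)[0]-[220,190])*3.7).round(0),"top crop",((proj(T,v)[0]-[310,120])*4).round(),"wrist",proj(W,v)[0].round())
E
```

```text
[ 0.46689075 -0.19866686  0.11543756]
0.003 tip [ 0.5739 -0.2243  0.1234] side crop [420. 211.] top crop [266. 287.] wrist [284. 485.]
0.003 tipL [ 0.5722 -0.2311  0.1234] side crop [424. 221.] top crop [279. 290.] wrist [270. 485.]
0.003 tipR [ 0.5755 -0.2175  0.1234] side crop [416. 202.] top crop [253. 284.] wrist [298. 485.]
0.003 ferr [ 0.4961 -0.2057  0.1234] side crop [293. 239.] top crop [238. 431.] wrist [284. 352.]
0.003 rearTL [ 0.4067 -0.1925  0.1344] side crop [149. 272.] top crop [224. 600.] wrist [260. 149.]
0.003 rearTR [ 0.4104 -0.1769  0.1344] side crop [142. 249.] top crop [194. 593.] wrist [309. 149.]
0.003 rearBR [ 0.4104 -0.1769  0.1124] side crop [143. 270.] top crop [186. 593.] wrist [305. 140.]
0.007 tip [ 0.5739 -0.2243  0.1194] side crop [419. 215.] top crop [264. 288.] wrist [284. 477.]
0.007 tipL [ 0.5722 -0.2311  0.1194] side crop [423. 224.] top crop [277. 291.] wrist [270. 477.]
0.007 tipR [ 0.5755 -0.2175  0.1194] side crop [415. 206.] top crop [252. 285.] wrist [298. 477.]
0.007 ferr [ 0.4961 -0.2057  0.1194] side crop [293. 243.] top crop [236. 431.] wrist [284. 346.]
0.007 rearTL [ 0.4067 -0.1925  0.1304] side crop [149. 275.] top crop [223. 600.] wrist [261. 148.]
0.007 rearTR [ 0.4104 -0.1769  0.1304] side crop [143. 253.] top crop [192. 593.] wrist [308. 148.]
0.007 rearBR [ 0.4104 -0.1769  0.1084] side crop [144. 274.] top crop [185. 593.] wrist [304. 139.]
```

```bash
sed -i 's/F=np.c_\[M\[:,1\],-M\[:,0\],-M\[:,2\]\]/F=np.c_[M[:,1],M[:,0],-M[:,2]]/' h.py
python3 - <<'E'
from h import *
go(.466,-.201,.10,-.238)
im=optics.read_camera("side"); cv2.imwrite("pics/s6.png",cv2.resize(im[225:285,250:340],None,fx=8,fy=8,interpolation=cv2.INTER_CUBIC)[:,:,::-1])
S=cam("side")
for g,u in ((.021,.007),(.021,.011)):
  for k,v in feel(g,u).items(): print(g,u,k,v.round(4),((proj(S,v)[0]-[250,225])*8+3.5).round())
E
```

```text
shift [-2.5 -0.3 15.4] rot [-0.     0.     0.003] | t 5.9 F [ 0.1  0.7 -1.1] op 0.174 tcp [ 0.4669 -0.1987  0.1154]
0.021 0.007 tip [ 0.5682 -0.223   0.1197] [650. 193.]
0.021 0.007 tipL [ 0.5698 -0.2162  0.1197] [642. 173.]
0.021 0.007 tipR [ 0.5666 -0.2298  0.1197] [658. 213.]
0.021 0.007 ferr [ 0.4904 -0.2043  0.1197] [376. 252.]
0.021 0.007 rearTL [ 0.4048 -0.1755  0.1306] [ 51. 275.]
0.021 0.007 rearTR [ 0.401  -0.1911  0.1306] [ 64. 323.]
0.021 0.007 rearBR [ 0.401  -0.1911  0.1086] [ 66. 367.]
0.021 0.011 tip [ 0.5682 -0.223   0.1157] [648. 201.]
0.021 0.011 tipL [ 0.5698 -0.2162  0.1157] [640. 181.]
0.021 0.011 tipR [ 0.5666 -0.2298  0.1157] [657. 221.]
0.021 0.011 ferr [ 0.4904 -0.2043  0.1157] [376. 260.]
0.021 0.011 rearTL [ 0.4048 -0.1755  0.1266] [ 51. 283.]
0.021 0.011 rearTR [ 0.401  -0.1911  0.1266] [ 65. 331.]
0.021 0.011 rearBR [ 0.401  -0.1911  0.1046] [ 67. 375.]
```

View pics/s6.png

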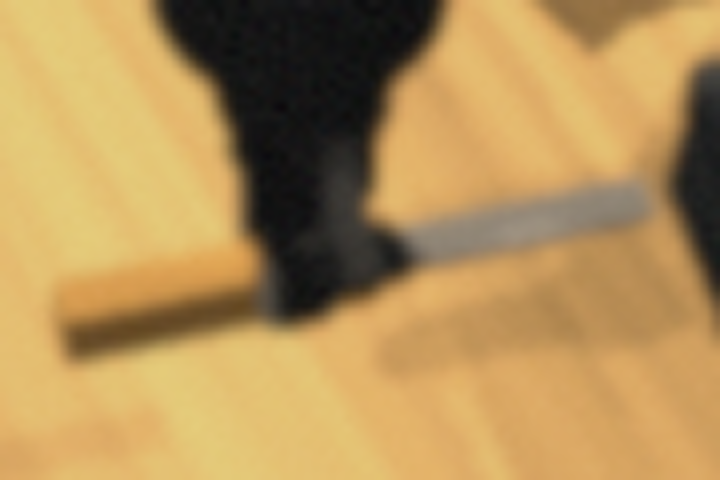

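```bash
python3 -m crank '-2 0 25 0 0 0; 0 0 25 0 0 0; 0 0 20 0 0 0; 0 0 5.4 0 0 0; 0 0 0 0 0 0'
python3 - <<'E'
from h import *
go(.466,-.201,.04,-.238)
im=optics.read_camera("side"); cv2.imwrite("pics/s7.png",cv2.resize(im[225:300,250:370],None,fx=6.5,fy=6.5,interpolation=cv2.INTER_CUBIC)[:,:,::-1])
S=cam("side")
for k,v in feel(.0225,.0075).items(): print(k,v.round(4),((proj(S,v)[0]-[250,225])*6.5+3).round())
E
```

```text
time: 6.58
eef_pos: [0.4666, -0.2008, 0.0403]
tcp_rot: [0.786, 0.619, 0.0, 0.0]
contact_force: [-0.1, -0.3, 0.1]
opening: 0.17
shift [-0.4 -0.5  0.3] rot [0.    0.    0.001] | t 6.58 F [-0.1 -0.3  0.1] op 0.17 tcp [ 0.4666 -0.2008  0.0403]
tip [ 0.5666 -0.2251  0.0444] [507. 282.]
tipL [ 0.5682 -0.2183  0.0444] [500. 266.]
tipR [ 0.5649 -0.2319  0.0444] [513. 298.]
ferr [ 0.4888 -0.2063  0.0443] [296. 329.]
rearTL [ 0.4032 -0.1774  0.0552] [ 46. 349.]
rearTR [ 0.3994 -0.193   0.0552] [ 56. 387.]
rearBR [ 0.3994 -0.193   0.0332] [ 58. 419.]
```

View pics/s7.png

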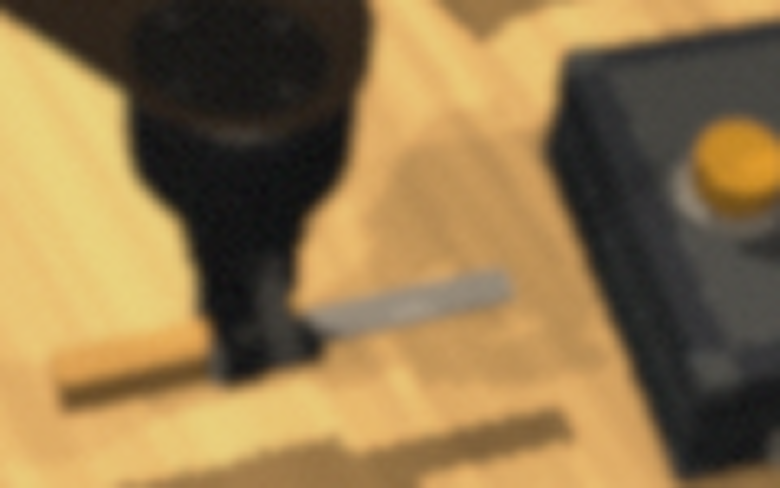

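```bash
python3 -m crank '0 12 0 0 0 0; 0 12 0 0 0 0; 0 8 0 0 0 0; 0 4 0 0 0 0; 0 0 0 0 0 0' && python3 -m crank '0 4 0 0 0 0; 0 4 0 0 0 0;0 3 0 0 0 0; 0 3 0 0 0 0; 0 0 0 0 0 0'
python3 - <<'E'
from h import *
go(.466,-.201,.04,-.238)
im=optics.read_camera("side"); cv2.imwrite("pics/s8.png",cv2.resize(im[225:300,250:370],None,fx=6.5,fy=6.5,interpolation=cv2.INTER_CUBIC)[:,:,::-1])
print(feel(.0225,.0075)['tip'])
E
```

```text
time: 7.25
eef_pos: [0.5014, -0.2093, 0.0398]
tcp_rot: [0.786, 0.618, -0.0, -0.0]
contact_force: [0.3, -0.0, -0.6]
opening: 0.174
time: 7.88
eef_pos: [0.5151, -0.2127, 0.04]
tcp_rot: [0.786, 0.618, 0.0, 0.0]
contact_force: [-0.8, 0.4, -1.4]
opening: 0.169
shift [ -0.2 -50.4  -0. ] rot [0. 0. 0.] | t 7.88 F [-0.8  0.4 -1.4] op 0.169 tcp [ 0.5151 -0.2127  0.04  ]
[ 0.61453812 -0.23670471  0.0434412 ]
```

View pics/s8.png

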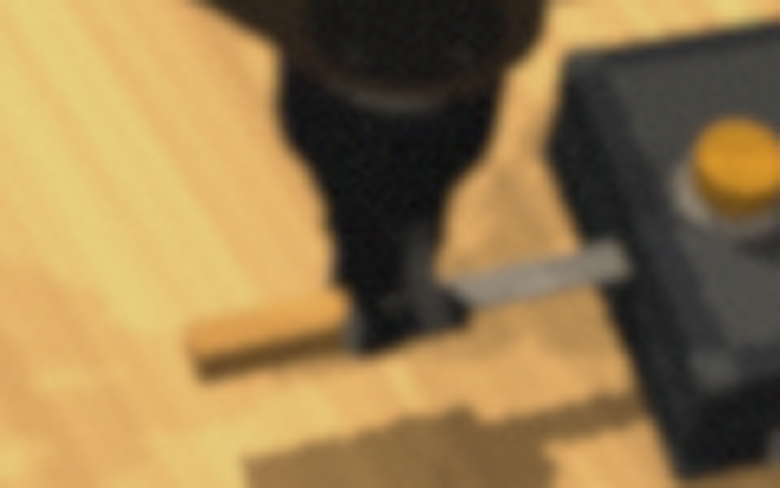

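```bash
python3 -m crank '0 3 0 0 0 0; 0 3 0 0 0 0;0 3 0 0 0 0' && python3 -m crank '0 3 0 0 0 0; 0 3 0 0 0 0; 0 0 0 0 0 0'
```

```text
time: 8.3
eef_pos: [0.5239, -0.2148, 0.04]
tcp_rot: [0.786, 0.618, 0.0, 0.0]
contact_force: [1.3, 0.0, -0.6]
opening: 0.172
time: 8.68
eef_pos: [0.5297, -0.2162, 0.04]
tcp_rot: [0.786, 0.618, 0.0, 0.0]
contact_force: [-0.4, -0.2, -0.5]
opening: 0.172
```

```bash
python3 -m crank '0 3 0 0 0 0; 0 3 0 0 0 0; 0 0 0 0 0 0'
python3 - <<'E'
from h import *
go(.466,-.201,.04,-.238)
im=optics.read_camera("side"); cv2.imwrite("pics/s9.png",cv2.resize(im[225:300,250:370],None,fx=6.5,fy=6.5,interpolation=cv2.INTER_CUBIC)[:,:,::-1])
S=cam("side")
for k,v in feel(.0225,.0075).items(): print(k,v.round(4),((proj(S,v)[0]-[250,225])*6.5+3).round())
im=optics.read_camera("wrist"); cv2.imwrite("pics/w9.png",im[:,:,::-1])
E
```

```text
time: 9.05
eef_pos: [0.5355, -0.2176, 0.04]
tcp_rot: [0.786, 0.618, 0.0, 0.0]
contact_force: [-0.3, -0.5, -1.7]
opening: 0.171
shift [ -0.2 -71.5  -0. ] rot [0. 0. 0.] | t 9.05 F [-0.3 -0.5 -1.7] op 0.171 tcp [ 0.5355 -0.2176  0.04  ]
tip [ 0.635  -0.2417  0.0435] [687. 243.]
tipL [ 0.6366 -0.2349  0.0435] [680. 228.]
tipR [ 0.6333 -0.2485  0.0435] [693. 259.]
ferr [ 0.5572 -0.2229  0.0435] [481. 289.]
rearTL [ 0.4716 -0.1939  0.0544] [239. 307.]
rearTR [ 0.4679 -0.2095  0.0544] [250. 345.]
rearBR [ 0.4679 -0.2095  0.0324] [249. 377.]
```

View pics/s9.png

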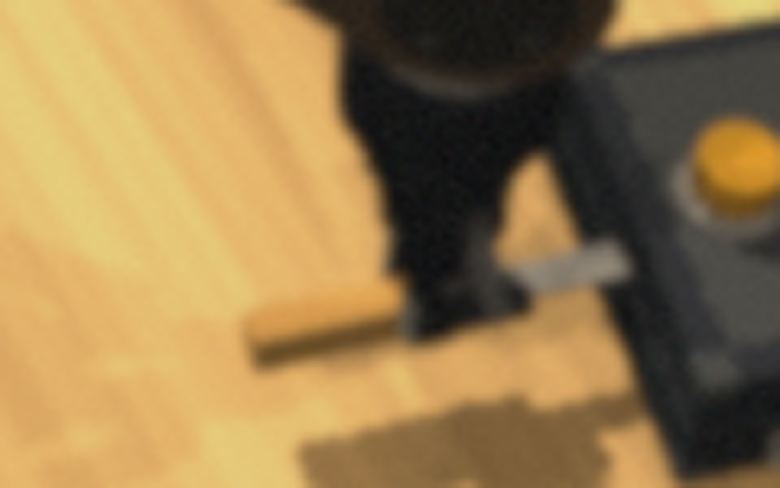

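View pics/w9.png

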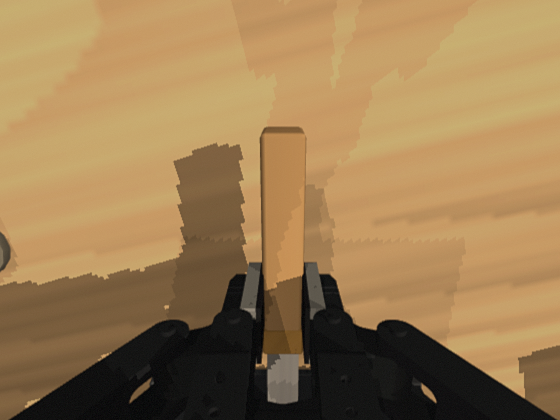

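```bash
python3 -m crank '0 -12 0 0 0 0; 0 -20 0 0 0 0; 0 -25 0 0 0 0; 0 -13 0 0 0 0; 0 0 -20 0 0 0' && python3 -m crank '0 0 -40 0 0 0; 0 0 -40 0 0 -0.1; 30 0 0 0 0 -0.15; 55 0 0 0 0 -0.055;58 0 0 0 0 0' && python3 -m crank '58 0 0 0 0 0; 58 0 0 0 0 0; 58 0 0 0 0 0; 58 0 0 0 0 0;0 0 0 0 0 0' && python3 -c "
from h import *
go(.534,.3975,.06,.0675)"
```

```text
time: 9.78
eef_pos: [0.4645, -0.1996, 0.0583]
tcp_rot: [0.786, 0.618, -0.001, -0.002]
contact_force: [0.8, -1.1, -0.8]
opening: 0.174
time: 10.4
eef_pos: [0.4668, -0.0575, 0.1404]
tcp_rot: [0.683, 0.73, 0.0, 0.001]
contact_force: [0.1, 0.5, -0.5]
opening: 0.171
time: 11.02
eef_pos: [0.4502, 0.1763, 0.1401]
tcp_rot: [0.681, 0.733, 0.0, -0.0]
contact_force: [0.0, -0.5, -1.1]
opening: 0.17
shift [214.4  99.7  80.3] rot [ 0.001 -0.001  0.006] | t 11.03 F [ 0.  -0.5 -1.1] op 0.17 tcp [0.4502 0.1763 0.1401]
```

```bash
python3 -m crank '55 20 0 0 0 0; 55 25 0 0 0 0; 55 25 0 0 0 0; 49 25 15 0 0 0.006; 0 5 25 0 0 0' && python3 -m crank '0 0 25 0 0 0; 0 0 14 0 0 0; 0 0 0 0 0 0'
python3 - <<'E'
from h import *
go(.534,.3975,.0385,.0675)
S=cam("side")
im=optics.read_camera("side"); cv2.imwrite("pics/s10.png",cv2.resize(im[90:170,160:270],None,fx=7,fy=7,interpolation=cv2.INTER_CUBIC)[:,:,::-1])
E
```

```text
time: 11.65
eef_pos: [0.5388, 0.3958, 0.1007]
tcp_rot: [0.684, 0.729, 0.002, 0.001]
contact_force: [-0.1, -0.8, -0.8]
opening: 0.168
time: 12.02
eef_pos: [0.5361, 0.392, 0.0595]
tcp_rot: [0.686, 0.728, -0.001, -0.0]
contact_force: [-0.6, 0.4, 0.1]
opening: 0.171
shift [ 5.7 -1.7 21. ] rot [-0.003  0.001 -0.007] | t 12.03 F [-0.6  0.4  0.1] op 0.171 tcp [0.5361 0.392  0.0595]
```

View pics/s10.png

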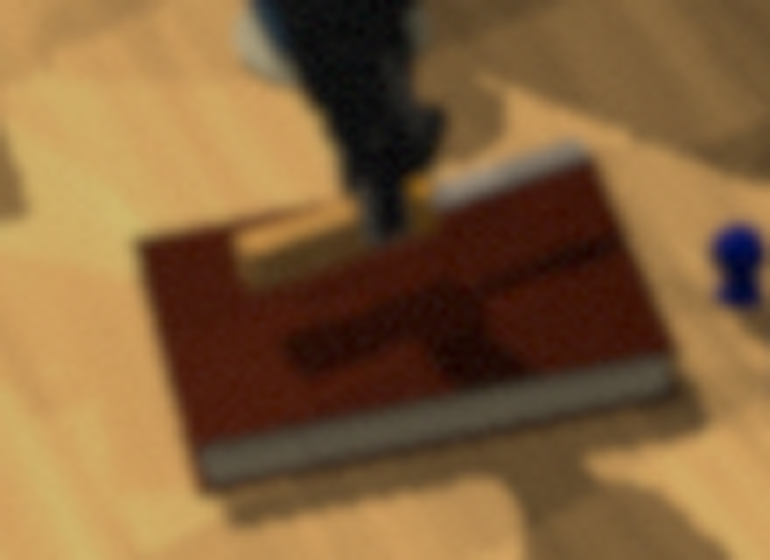

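Level above the book; lower until light contact, then release.

```bash
python3 -m crank '0 0 14 0 0 0; 0 0 5 0 0 0; 0 0 2 0 0 0; 0 0 1 0 0 0; 0 0 0 0 0 0'
```

```text
time: 12.7
eef_pos: [0.5367, 0.3933, 0.0391]
tcp_rot: [0.685, 0.728, 0.0, 0.0]
contact_force: [-0.8, -0.9, -0.8]
opening: 0.172
```

```bash
python3 -m crank '0 0 1 0 0 0; 0 0 0 0 0 0' ; python3 -m crank '0 0 1 0 0 0; 0 0 0 0 0 0'
```

```text
time: 12.95
eef_pos: [0.5366, 0.3933, 0.038]
tcp_rot: [0.685, 0.728, 0.0, 0.0]
contact_force: [0.6, 0.7, -0.5]
opening: 0.171
time: 13.2
eef_pos: [0.5367, 0.3933, 0.037]
tcp_rot: [0.685, 0.728, 0.0, 0.0]
contact_force: [-0.2, -0.2, 0.4]
opening: 0.172
```

```bash
python3 -m crank '0 0 1 0 0 0; 0 0 0 0 0 0' ; python3 -m crank '0 0 0.7 0 0 0; 0 0 0 0 0 0'
```

```text
time: 13.45
eef_pos: [0.5367, 0.3933, 0.037]
tcp_rot: [0.685, 0.728, -0.0, 0.0]
contact_force: [-2.5, -2.1, 5.4]
opening: 0.173
time: 13.7
eef_pos: [0.5367, 0.3933, 0.037]
tcp_rot: [0.685, 0.728, -0.0, 0.0]
contact_force: [-4.0, -2.2, 8.0]
opening: 0.17
```

```bash
python3 -m crank '0 0 -1 0 0 0; 0 0 0 0 0 0; 0 0 0 0 0 0' -0.2 && python3 -m crank '0 0 -30 0 0 0; 0 0 -50 0 0 0; 0 0 -20 0 0 0; 0 0 0 0 0 0'
python3 - <<'E'
from h import *
go(.648,-.246,.16,-.238)
im=optics.read_camera("wrist"); cv2.imwrite("pics/w11.png",im[:,:,::-1])
E
```

```text
time: 14.08
eef_pos: [0.5365, 0.3931, 0.0357]
tcp_rot: [0.685, 0.728, -0.0, -0.0]
contact_force: [0.2, 0.1, -0.5]
opening: 0.398
time: 14.58
eef_pos: [0.5376, 0.3937, 0.1379]
tcp_rot: [0.685, 0.728, 0.002, 0.001]
contact_force: [-1.1, 0.1, -0.2]
opening: 0.397
shift [-645.2   71.2  -22.8] rot [ 0.003 -0.002  0.299] | t 14.57 F [-1.1  0.1 -0.2] op 0.397 tcp [0.5376 0.3937 0.1379]
```

View pics/w11.png

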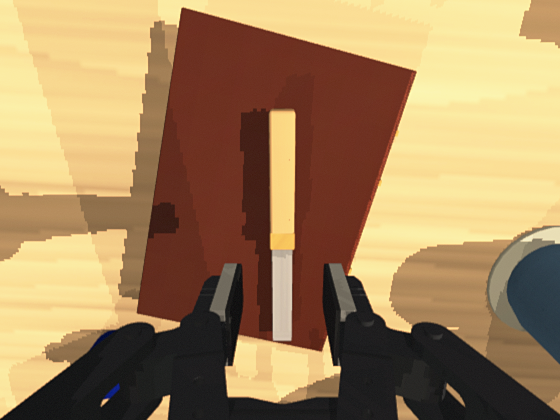

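```bash
python3 -m crank '-60 5 -8 0 0 0.1; -60 0 -8 0 0 0.1; -60 0 -8 0 0 0.099; -60 0 0 0 0 0; -60 0 0 0 0 0' 0.4 && python3 -c "
from h import *
go(.650,-.245,.16,-.238)"
```

```text
time: 15.25
eef_pos: [0.5042, 0.0959, 0.1574]
tcp_rot: [0.786, 0.618, -0.002, -0.001]
contact_force: [1.1, 0.1, 0.3]
opening: 0.701
shift [-297.   221.9   -3.2] rot [-0.004  0.001  0.   ] | t 15.25 F [1.1 0.1 0.3] op 0.701 tcp [0.5042 0.0959 0.1574]
```

```bash
python3 -m crank '-50 36 -3 0 0 0; -50 37 0 0 0 0; -50 37 0 0 0 0; -50 37 0 0 0 0; -50 37 0 0 0 0' && python3 -m crank '-47 37 0 0 0 0; 0 0 0 0 0 0; 0 0 0 0 0 0'
python3 - <<'E'
from h import *
go(.650,-.245,.16,-.238)
st=readout.get_state(); print(st["qpos"])
im=optics.read_camera("wrist"); cv2.imwrite("pics/w12.png",im[:,:,::-1])
print(proj(cam("wrist",st),[[.650,-.245,.095]]))
print([(r["p"],np.array(r["xy"])*[560,420]) for r in optics.recognise("wrist","knob_a")[:2]])
E
```

```text
time: 15.88
eef_pos: [0.6254, -0.19, 0.1597]
tcp_rot: [0.786, 0.618, -0.001, -0.002]
contact_force: [1.7, 0.1, -0.3]
opening: 0.701
time: 16.25
eef_pos: [0.6498, -0.2422, 0.1601]
tcp_rot: [0.786, 0.618, -0.001, -0.002]
contact_force: [1.2, 0.4, -0.2]
opening: 0.699
shift [-2.7  0.9  0.1] rot [-0.005 -0.002 -0.   ] | t 16.25 F [ 1.2  0.4 -0.2] op 0.699 tcp [ 0.6498 -0.2422  0.1601]
[-5.02941857e-01  3.88150143e-01  1.58080491e+00  3.99660888e-04
  1.17791070e+00 -1.83562597e+00]
[[278.85824439 229.3205463 ]]
[(0.87, array([278.88, 220.92]))]
```

View pics/w12.png

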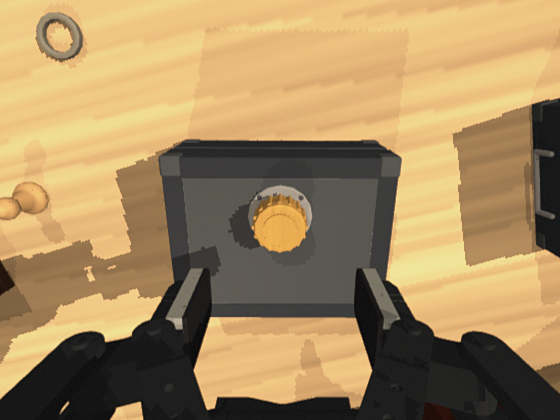

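```bash
python3 -m crank '-2 0.5 25 0 0 0; 0 0 25 0 0 0; 0 0 15 0 0 0; 0 0 10 0 0 0; 0 0 0 0 0 0'
python3 - <<'E'
from h import *
go(.650,-.244,.081,-.238)
st=readout.get_state()
im=optics.read_camera("wrist"); cv2.imwrite("pics/w13.png",im[:,:,::-1])
E
```

```text
time: 16.98
eef_pos: [0.651, -0.2445, 0.0878]
tcp_rot: [0.786, 0.618, -0.0, -0.0]
contact_force: [0.5, -0.4, -0.1]
opening: 0.699
shift [ 0.3 -1.1  6.8] rot [-0.001 -0.     0.001] | t 16.98 F [ 0.5 -0.4 -0.1] op 0.699 tcp [ 0.651  -0.2445  0.0878]
```

View pics/w13.png

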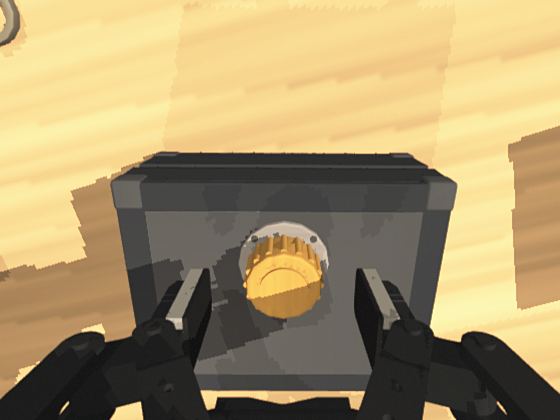

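```bash
python3 - <<'E'
from h import *
st=readout.get_state();C=cam("wrist",st)
for z in (.09,.095):print(unproj(C,[[285,284]],z), proj(C,[[.650,-.244,z]]))
E
python3 -m crank '0 -0.5 4 0 0 0; 0 0 2.5 0 0 0; 0 0 0 0 0 0'
```

```text
[[ 0.65180842 -0.24466003  0.09      ]] [[285.51606891 280.00311519]]
[[ 0.64904401 -0.24403392  0.095     ]] [[285.62177917 285.98332645]]
time: 17.4
eef_pos: [0.6506, -0.2451, 0.0816]
tcp_rot: [0.786, 0.618, -0.0, -0.0]
contact_force: [-0.7, 0.1, -0.5]
opening: 0.702
```

```bash
python3 -m crank '0 0 0 0 0 0; 0 0 0 0 0 0; 0 0 0 0 0 0; 0 0 0 0 0 0; 0 0 0 0 0 0' -1 40
```

```text
time: 18.02
eef_pos: [0.651, -0.2443, 0.0822]
tcp_rot: [0.786, 0.618, 0.0, -0.0]
contact_force: [-0.8, 5.3, 5.2]
opening: 0.348
```

```bash
python3 -m crank '0 0 0.6 0 0 0.15; 0 0 0.6 0 0 0.17; 0 0 0.6 0 0 0.17' && python3 -m crank '0 0 0.6 0 0 0.17; 0 0 0.6 0 0 0.17; 0 0 0.6 0 0 0.17; 0 0 0 0 0 0'
python3 - <<'E'
from h import *
go(.650,-.244,.081,-.238)
st=readout.get_state();print(st["wrist_torque"],st["qpos"][5])
im=optics.read_camera("wrist"); cv2.imwrite("pics/w14.png",im[:,:,::-1])
E
```

```text
time: 18.4
eef_pos: [0.6499, -0.2444, 0.0806]
tcp_rot: [0.913, 0.407, -0.001, -0.001]
contact_force: [-4.1, 5.5, 7.9]
opening: 0.353
time: 18.9
eef_pos: [0.6488, -0.2443, 0.0788]
tcp_rot: [0.986, 0.166, -0.003, -0.001]
contact_force: [-7.1, 6.3, 9.6]
opening: 0.35
shift [ 1.2  0.1 -2.2] rot [-0.006  0.003 -1.   ] | t 18.9 F [-7.1  6.3  9.6] op 0.35 tcp [ 0.6488 -0.2443  0.0788]
[ 0.84066254  1.31228427 -0.14097063] -0.8373865648459221
```

View pics/w14.png

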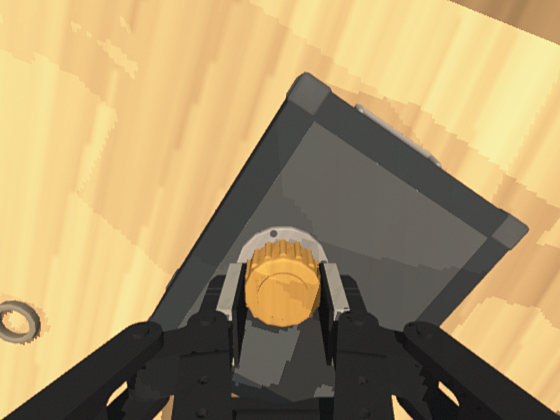

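```bash
python3 -m crank '0 0 0.6 0 0 0.15; 0 0 0.6 0 0 0.15; 0 0 0 0 0 0.08; 0 0 0 0 0 0' && python3 -c "
from h import *
go(.650,-.244,.081,-.238)
st=readout.get_state();print(st['wrist_torque'],st['qpos'][5])"
```

```text
time: 19.45
eef_pos: [0.6481, -0.2441, 0.0775]
tcp_rot: [1.0, -0.023, -0.004, -0.001]
contact_force: [-9.7, 6.7, 10.8]
opening: 0.352
shift [ 1.9 -0.2 -3.5] rot [-0.008  0.005 -1.38 ] | t 19.45 F [-9.7  6.7 10.8] op 0.352 tcp [ 0.6481 -0.2441  0.0775]
[ 0.92109849  1.48716497 -0.11611346] -0.45799633226790437
```

```bash
python3 -m crank '0 0 0 0 0 0.06; 0 0 0 0 0 0.06; 0 0 0 0 0 0' && python3 -c "
from h import *
go(.650,-.244,.081,-.238)
st=readout.get_state();print(st['wrist_torque'],st['qpos'][5])"
```

```text
time: 19.82
eef_pos: [0.6477, -0.2452, 0.0773]
tcp_rot: [0.997, -0.082, -0.005, 0.0]
contact_force: [-9.6, 2.3, 9.0]
opening: 0.352
shift [ 2.  -1.5 -3.8] rot [-0.006  0.008 -1.497] | t 19.82 F [-9.6  2.3  9. ] op 0.352 tcp [ 0.6477 -0.2452  0.0773]
[0.49719426 1.63852566 0.34414381] -0.33992769904960357
```

```bash
python3 -m crank '0 0 0 0 0 0.05; 0 0 0 0 0 0' && python3 -c "
from h import *
st=readout.get_state();print(st['wrist_torque'],st['contact_force'])" && python3 -m crank '0 0 0 0 0 0; 0 0 0 0 0 0; 0 0 0 0 0 0' 0.4 && python3 -m crank '0 0 -30 0 0 0; 0 0 -45 0 0 0; 0 -40 -45 0 0 0; 0 -60 0 0 0 0;0 -60 0 0 0 0' && python3 -m crank '0 -60 0 0 0 0; 0 -50 0 0 0 0; 0 0 0 0 0 0'
python3 - <<'E'
from h import *
go(.650,-.244,.16,-.238)
for c in ("top","side"):
    im=optics.read_camera(c); cv2.imwrite(f"pics/{c}15.png",im[:,:,::-1])
Ct,Cs=cam("top"),cam("side")
imt=optics.read_camera("top"); ims=optics.read_camera("side")
def blobs(im,roi):
    x0,y0,x1,y1=roi; s=im[y0:y1,x0:x1]; h=cv2.cvtColor(s,cv2.COLOR_RGB2HSV)
    m=((h[...,0]<22)&(h[...,0]>8)&(h[...,1]>130)&(h[...,2]>110)).astype(np.uint8)
    n,l,st,c=cv2.connectedComponentsWithStats(m); i=1+np.argmax(st[1:,4]); return c[i]+[x0,y0],st[i]
P=lambda C:C[0]@np.c_[C[1],C[2]]
for n,rt,rs in (("L",(245,143,272,172),(296,165,322,188)),("R",(366,148,396,176),(350,238,380,264))):
    a,sa=blobs(imt,rt);b,sb=blobs(ims,rs)
    X=cv2.triangulatePoints(P(Ct),P(Cs),a.reshape(2,1),b.reshape(2,1));print(n,(X[:3]/X[3]).ravel(),sa,sb)
E
```

```text
time: 20.08
eef_pos: [0.6474, -0.2461, 0.0773]
tcp_rot: [0.994, -0.107, -0.005, 0.001]
contact_force: [-9.4, 1.3, 8.1]
opening: 0.352
[0.08864001 1.84853774 0.05469702] [-9.42774739  1.28304621  8.06398591]
time: 20.45
eef_pos: [0.6508, -0.2453, 0.0766]
tcp_rot: [0.994, -0.108, 0.0, 0.0]
contact_force: [0.9, -0.5, 0.4]
opening: 0.698
time: 21.08
eef_pos: [0.686, -0.0878, 0.1983]
tcp_rot: [0.994, -0.109, 0.001, 0.0]
contact_force: [0.5, -0.3, -0.1]
opening: 0.699
time: 21.45
eef_pos: [0.7092, 0.0226, 0.1966]
tcp_rot: [0.994, -0.106, 0.0, -0.0]
contact_force: [1.9, -1.0, 0.2]
opening: 0.701
shift [ -1.9 273.1  36.5] rot [-0.    -0.    -1.544] | t 21.45 F [ 1.9 -1.   0.2] op 0.701 tcp [0.7092 0.0226 0.1966]Traceback (most recent call last):
  File "<stdin>", line 13, in <module>
  File "<stdin>", line 10, in blobs
    return _wrapfunc(a, 'argmax', axis=axis, out=out, **kwds)
    return bound(*args, **kwds)
ValueError: attempt to get argmax of an empty sequence
```

View pics/top15.png

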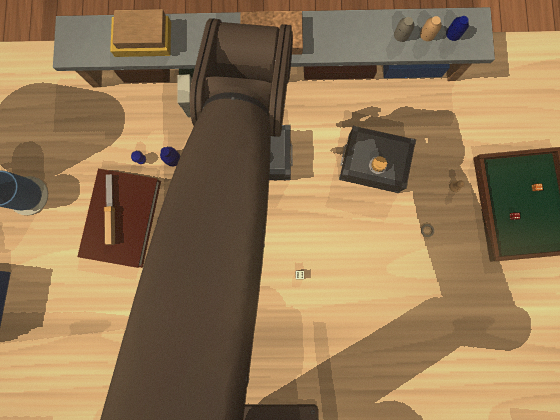

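View pics/side15.png

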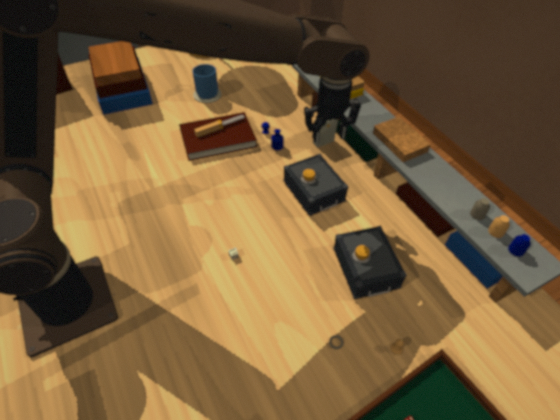

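Run:
```python
from h import *
Ct,Cs=cam("top"),cam("side")
P=lambda C:C[0]@np.c_[C[1],C[2]]
def blob(im,roi):
    x0,y0,x1,y1=roi; s=im[y0:y1,x0:x1]; h=cv2.cvtColor(s,cv2.COLOR_BGR2HSV)
    m=((h[...,0]<24)&(h[...,0]>6)&(h[...,1]>120)&(h[...,2]>70)).astype(np.uint8)
    n,l,st,c=cv2.connectedComponentsWithStats(m); i=1+np.argmax(st[1:,4]); return c[i]+[x0,y0],st[i]
for tag in ("0","15"):
    a,sa=blob(cv2.imread(f"pics/top{tag}.png"),(366,148,396,176)); b,sb=blob(cv2.imread(f"pics/side{tag}.png"),(350,235,380,264))
    X=cv2.triangulatePoints(P(Ct),P(Cs),a.reshape(2,1),b.reshape(2,1));print(tag,a,sa,b,sb,(X[:3]/X[3]).ravel())
A=[cv2.resize(cv2.imread(f"pics/side{t}.png")[215:305,325:415],None,fx=4.4,fy=4.4,interpolation=cv2.INTER_CUBIC) for t in ("0","15")]
cv2.imwrite("pics/cmp.png",np.hstack(A))
A=[cv2.resize(cv2.imread(f"pics/top{t}.png")[120:200,335:420],None,fx=4.6,fy=4.6,interpolation=cv2.INTER_CUBIC) for t in ("0","15")]
cv2.imwrite("pics/cmpt.png",np.hstack(A))
```

```text
0 [379.56914894 161.7606383 ] [  6   6  16  16 188] [363.53367876 250.2642487 ] [  6   8  16  16 193] [ 0.65034495 -0.24377866  0.08466085]
15 [378.88068182 163.59090909] [  6   8  16  16 176] [361.92857143 251.72527473] [  5   9  15  16 182] [ 0.64717669 -0.24315215  0.08008057]
```

View pics/cmp.png

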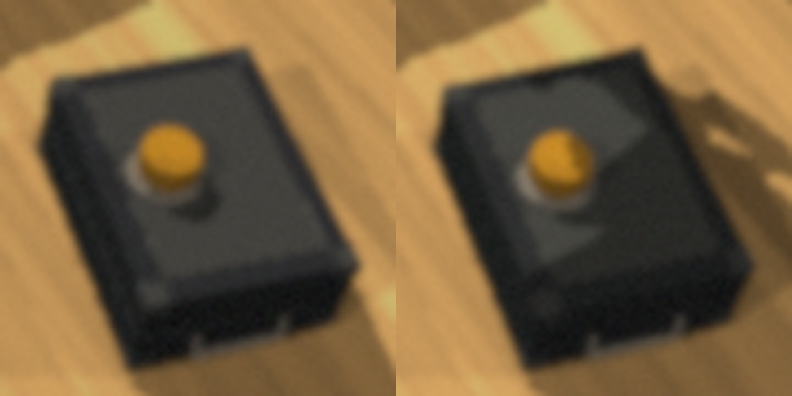

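View pics/cmpt.png

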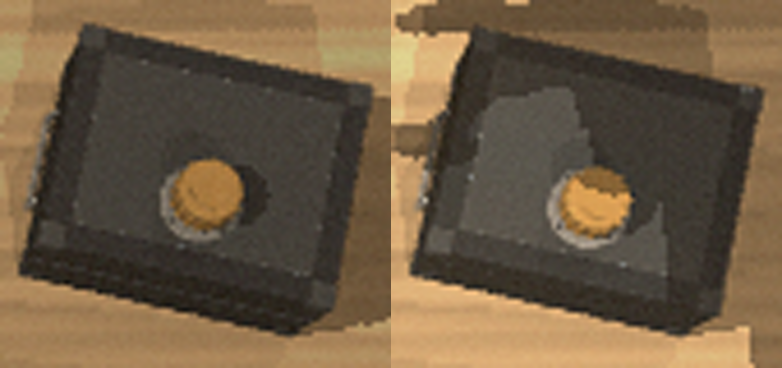

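```bash
python3 -c "
from h import *
M=R.from_quat(readout.get_state()['tcp_rot']).as_matrix();print(M.T@(np.array([.648,-.244,.077])-readout.get_state()['eef_pos'])*1000)"; python3 -m crank '-1 55 0 0 0 0; -1 55 0 0 0 0; -1 55 0 0 0 0; 0 55 5 0 0 0; 0 53 30 0 0 0'
python3 - <<'E'
from h import *
st=readout.get_state()
M=R.from_quat(st['tcp_rot']).as_matrix();print(M.T@(np.array([.648,-.244,.077])-st['eef_pos'])*1000)
im=optics.read_camera("wrist"); cv2.imwrite("pics/w16.png",im[:,:,::-1])
print(proj(cam("wrist",st),[[.648,-.244,.09]]))
E
```

```text
[ -2.77073007 268.24985451 119.92569361]
time: 22.28
eef_pos: [0.6475, -0.2519, 0.1651]
tcp_rot: [0.994, -0.11, 0.003, 0.002]
contact_force: [-0.2, -0.4, 0.9]
opening: 0.698
[-1.81934843 -8.06816763 88.07126498]
[[280.54296868 207.59298569]]
```

View pics/w16.png

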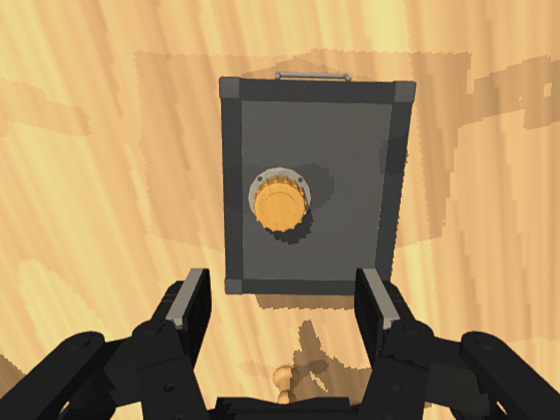

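```bash
python3 -m crank '0 -4 20 0 0 0; 0 0 20 0 0 0; 0 0 0 0 0 0' && python3 -c "
from h import *
st=readout.get_state()
M=R.from_quat(st['tcp_rot']).as_matrix();print(M.T@(np.array([.648,-.244,.077])-st['eef_pos'])*1000)"
```

```text
time: 22.7
eef_pos: [0.6467, -0.2414, 0.1188]
tcp_rot: [0.994, -0.108, -0.002, -0.001]
contact_force: [0.4, 0.6, -0.8]
opening: 0.697
[ 2.03737517  2.31822385 41.75300625]
```

```bash
python3 -m crank '1.5 2.5 20 0 0 0; 0 0 15 0 0 0; 0 0 6 0 0 0; 0 0 0 0 0 0' && python3 -m crank '0 0 0 0 0 0; 0 0 0 0 0 0; 0 0 0 0 0 0; 0 0 0 0 0 0' -1 40 && python3 -c "
from h import *
st=readout.get_state();print(st['wrist_torque'],st['contact_force'],st['qpos'][5],st['joint_efforts'][5])" && python3 -m crank '0 0 0 0 0 0.04; 0 0 0 0 0 0.04; 0 0 0 0 0 0' && python3 -c "
from h import *
st=readout.get_state();print(st['wrist_torque'],st['contact_force'],st['qpos'][5],st['joint_efforts'][5])"
```

```text
time: 23.2
eef_pos: [0.6486, -0.2458, 0.08]
tcp_rot: [0.994, -0.108, -0.001, -0.0]
contact_force: [0.7, 0.1, -0.7]
opening: 0.699
time: 23.7
eef_pos: [0.6474, -0.246, 0.0823]
tcp_rot: [0.994, -0.108, -0.002, -0.0]
contact_force: [-7.0, 1.8, 5.1]
opening: 0.345
[0.25832178 1.18229979 0.02408194] [-7.00899696  1.79934169  5.14930264] -0.2915855438288159 0.039278415497392416
time: 24.08
eef_pos: [0.6469, -0.2471, 0.0823]
tcp_rot: [0.989, -0.148, -0.003, 0.001]
contact_force: [-6.8, -1.3, 4.3]
opening: 0.344
[-0.2055087   1.46465364 -0.00528956] [-6.81067798 -1.33358512  4.31644865] -0.2110855559538896 -0.01337567693553865
```

```bash
for i in 1; do python3 -m crank '0 0 0 0 0 0.08' >/dev/null; python3 -c "
from h import *
st=readout.get_state();print(st['wrist_torque'],st['contact_force'],st['qpos'][5],st['joint_efforts'])"; python3 -m crank '0 0 0 0 0 0.08'>/dev/null; python3 -c "
from h import *
st=readout.get_state();print(st['wrist_torque'],st['contact_force'],st['qpos'][5],st['joint_efforts'],st['eef_pos'])"; done
python3 - <<'E'
from h import *
im=optics.read_camera("wrist"); cv2.imwrite("pics/w17.png",im[:,:,::-1])
E
```

```text
[-0.8193547   2.05526328  0.07681507] [-11.2744019   -6.60511755   4.83387327] -0.13156204597443 [  8.56458217 -41.40881538 -27.04529643   3.05286504  -1.71555653
  -0.1813422 ]
[-0.92473142  2.36884943  0.19184838] [-12.97115728  -7.67074331   6.11618232] -0.051204204944400186 [  9.98886019 -41.06011391 -27.43538439   3.37983347  -2.13853307
  -0.05595356] [ 0.64549356 -0.24860003  0.08220307]
```

View pics/w17.png

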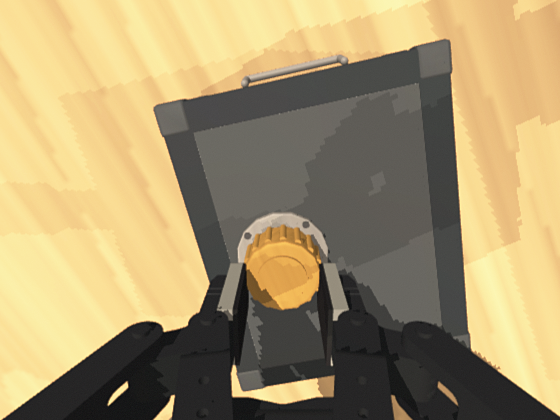

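```bash
python3 -m crank '0 0 0 0 0 0; 0 0 0 0 0 0; 0 0 0 0 0 0' 0.4 && python3 -m crank '0 0 -30 0 0 0; 0 0 -50 0 0 0; 0 0 -50 0 0 0; 0 -60 -20 0 0 0; 0 -60 0 0 0 0' && python3 -m crank '-40 -40 0 0 0 0; -50 -30 0 0 0 0; -50 0 0 0 0 0;0 0 0 0 0 0'
python3 - <<'E'
from h import *
print(readout.get_state()["contact_force"])
Ct,Cs=cam("top"),cam("side")
P=lambda C:C[0]@np.c_[C[1],C[2]]
for c in ("top","side"):
    im=optics.read_camera(c); cv2.imwrite(f"pics/{c}18.png",im[:,:,::-1])
def blob(im,roi):
    x0,y0,x1,y1=roi; s=im[y0:y1,x0:x1]; h=cv2.cvtColor(s,cv2.COLOR_BGR2HSV)
    m=((h[...,0]<24)&(h[...,0]>6)&(h[...,1]>120)&(h[...,2]>70)).astype(np.uint8)
    n,l,st,c=cv2.connectedComponentsWithStats(m); i=1+np.argmax(st[1:,4]); return c[i]+[x0,y0],st[i]
for tag in ("0","15","18"):
  for roi in (((366,148,396,176),(350,235,380,264)),):
    a,sa=blob(cv2.imread(f"pics/top{tag}.png"),roi[0]); b,sb=blob(cv2.imread(f"pics/side{tag}.png"),roi[1])
    X=cv2.triangulatePoints(P(Ct),P(Cs),a.reshape(2,1),b.reshape(2,1));print(tag,a,sa,b,sb,(X[:3]/X[3]).ravel())
E
```

```text
time: 24.75
eef_pos: [0.6493, -0.246, 0.0812]
tcp_rot: [0.974, -0.226, 0.0, -0.0]
contact_force: [0.6, 0.4, 0.8]
opening: 0.695
time: 25.38
eef_pos: [0.7036, -0.1389, 0.235]
tcp_rot: [0.974, -0.227, 0.004, 0.0]
contact_force: [0.8, -1.2, -0.5]
opening: 0.698
time: 25.88
eef_pos: [0.6039, -0.0118, 0.2295]
tcp_rot: [0.974, -0.225, -0.002, -0.0]
contact_force: [1.1, 0.0, -0.0]
opening: 0.7
[ 1.09659789  0.00461063 -0.03087651]
0 [379.56914894 161.7606383 ] [  6   6  16  16 188] [363.53367876 250.2642487 ] [  6   8  16  16 193] [ 0.65034495 -0.24377866  0.08466085]
15 [378.88068182 163.59090909] [  6   8  16  16 176] [361.92857143 251.72527473] [  5   9  15  16 182] [ 0.64717669 -0.24315215  0.08008057]
18 [378.82777778 163.40555556] [  6   8  16  16 180] [361.89189189 251.94594595] [  5  10  15  15 185] [ 0.6475498  -0.24318025  0.0791006 ]
```

View pics/top18.png

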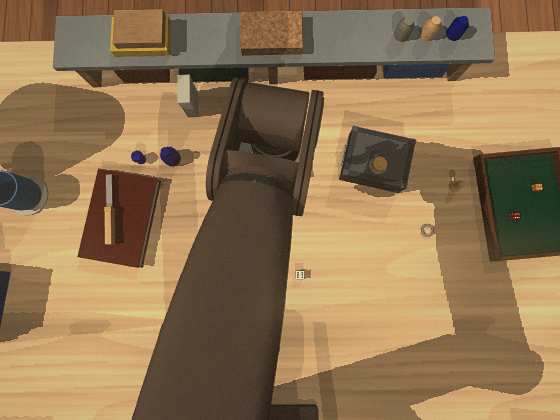

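View pics/side18.png

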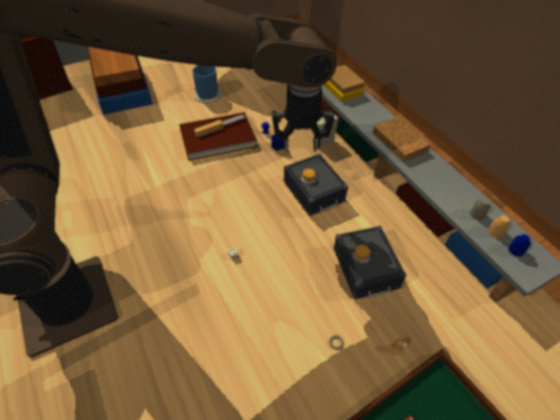

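Knob is down about 5 mm, the feeler lies flat on the book, all bystanders are in their starting places, and the arm is clear.

```bash
python3 -c "
from plant import ctrl
print(ctrl.sign_off())"
```

```text
the job is handed in; nothing more can be done
None
```

The job is done and handed in at about 26 s of the 72 s allowed; no verdict was reported.

**Finding the loose case:** The first camera measurements put the right case's knob about 5 mm higher than the left one's, so I tried its seam first. The blade went in level and straight, more than 2 cm deep (about 2.5 cm by my estimate), with no force above sensor noise. I never tried the left seam, since this one fitted.

**Feeler:** I laid it back on the book and let go. The camera views after that show it lying flat on the cover.

**Knob:** I turned the right case's knob clockwise about 1.5 rad, past the nominal 1.4. I then gripped it again and twisted further. The fingers only walked round it with rising side force, so I take it to be at its stop.

**Last checks:**
- The knob had sunk about 5 mm by triangulation (4.6 mm after the first turn, 5.6 mm at the end).
- The seam line along the lid's front was gone in the views after the first turn.
- The die, ring token, stopper, pawn and vial showed no visible movement in the pictures.
- The arm was clear, with about 1 N on it.

**What I could not confirm:** The knob's angle can't be read directly, so I judged it from those signs. The wrist torque readings while turning were inconsistent, and I did not rely on them.

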